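# Lock the soap station with the square key

### The job

Lock the refill lid of the soap station: take the T-shaped square key from its rest, put it fully home in the recessed square socket of the lock, and with it turn the lock clockwise until it comes up against its stop. The socket's angle is not known, so feel for it gently and never force the key, neither pressing nor at the stop. Leave the key standing fully home in the locked lock, let go of it, and leave everything else where it is.

Things in the scene. Friction and masses are not known exactly. Their poses are not given: they have to be found in the camera images.
- key: Loose steel T-shaped square key, about 110 g, at first upright in its rest. Square shaft 10 x 10, 65 long, lower end's edges set in by 0.4. On top a cross bar, 70 long (key x), 12 wide (key y), 16 high, from 65 to 81 above the key's origin, to be gripped across its 12 mm. Origin: centre of the shaft's lower end; z up along the shaft.
- rest: Fixed grey block, 66 x 66, 40 high, with a square well of 12 x 12, 30 deep, in the middle of its top; the key's shaft stands loosely in it (lower end 10 above the counter). Origin: centre of its underside on the counter; z up.
- station: Soap station fixed to the counter: metal refill housing 150 (x) by 260 (y), 70 high, with a white press-pump dispenser on its +y half (centre x +10, y +78; 72 across; top 220 above the counter, spout to -x) and the lock in its -y half (centre x 0, y -75). Origin: centre of its underside; z up. Station and rest may change sides.
- mouth (a point): Centre of the lock's mouth in the station's top, 70.5 above the counter (axes of the station, z up). A funnel, 25 across, narrows from here to a round bore 16.6 across from 66 down to 60 above the counter, where the spindle's face lies. A flat ring 40 across surrounds the mouth.
- face (a point): Centre of the spindle's flat face at the foot of the bore, 60 above the counter (axes of the station, not of the hole). In it a square hole 11.2 x 11.2, edges broken by 0.6, 16 deep: its floor, where the seated key stands, is 44 above the counter. The hole's angle is different every time and is NOT reported: see or feel it. The key enters within about 6 degrees of it, in any of four quarter turns; else it rests on the face.
- spindle (a joint): Angle in rad by which the lock's spindle has turned from its unlocked stop: 0 unlocked, 1.4 the firm locked stop, growing clockwise seen from above; starts between 0 and 0.25. It does not tell how the square hole stands, as the lock is fitted at an unknown angle. Turns stiffly (0.09 N m) and stays where left; only the key turns it, with some degrees of play. Over about 0.2 N m or 25 N is forcing it.
- jar: Bystander: small white ceramic spice jar, 48 wide, 72 high, on the counter between the station and the key rest. Origin: centre of its underside.
- cups: Bystander: nested set of steel measuring cups, 72 across, 46 high, its strip handles reach 60 out to one side. Origin: centre of its underside.
- vase: Bystander: frosted glass vase, 92 across, 180 high. Origin: centre of its underside.
- spatula: Bystander: red silicone spatula lying flat on the far side of the counter, 260 long; origin at its middle, underside
- mug: Bystander: white mug, 78 across, 88 high. Origin: centre of its underside.
- oil: Bystander: green glass bottle, 60 across, 190 high. Origin: centre of its underside.
- bowl: Bystander: blue ceramic bowl, 120 across, 50 high. Origin: centre of its underside.

How it is judged (in metres and radians):
On the way, in this order (a step that is already met when the one before it is completed fails the run):
1. the key stands fully home in the socket while the lock is still unlocked (z of key in the frame of station below 0.049 m and horizontal distance between key and mouth below 0.005 m and angle between key's own z axis and vertical below 0.15 rad and value of joint spindle below 1 rad), for 0.1 s.
2. the seated key has turned the lock to its locked stop (z of key in the frame of station below 0.049 m and horizontal distance between key and mouth below 0.005 m and angle between key's own z axis and vertical below 0.15 rad and value of joint spindle above 1.28 rad), for 0.1 s.
At the end, for the whole second after the job is handed in: The key stands in the socket, its lower end within 5 mm of the socket's floor and of its axis, upright within 0.15 rad, at rest and released; the lock is turned to its stop (1.28 rad or more of 1.40); nothing else has been moved (all of step 2 and linear speed of key below 0.02 m/s and contact force between key and the fingers below 0.1 N); the robot touches nothing.
It fails at once if the key is forced: more than 35 N between the key and the station or its lock (contact force between key and station above 35 N).
It fails at once if a bystander is moved by more than 25 mm (distance of any of jar, cups, vase, spatula, mug, oil, bowl from where it was at the start of the episode above 0.025 m).
It fails at once if a standing bystander is tipped (angle between any of jar, cups, vase, mug, oil, bowl's own z axis and vertical above 0.35 rad).
It also fails if it takes over 72 s, if anything falls off the work surface, if the arm or the gripper's body presses on something with over 40 N, if the wrist force passes 120 N, or if a joint passes its speed limit or range.

### The arm

A 7-joint arm with a two-finger parallel gripper is mounted at the origin on the work surface. World frame = base frame: x ahead of the robot, y to its left, z up, the work surface at z = 0. Lengths are in mm, angles in rad, forces in N, time in s.
With the tool pointing down it reaches from about 350 to 900 mm from the base axis. Payload 8.1 kg.
Tool frame: the origin (TCP) lies midway between the tips of the shut fingers; the grasp point (between the pads) lies 19 mm behind it; z points along the fingers, y is the direction in which the jaws open and shut (so a half turn about z gives the same grasp; the last joint's range is limited). The gripper opens to 92 mm and grips with 3 to 60 N. Pads are 19 mm wide; open, the fingers measure 130 mm over their backs; the gripper's body (75 mm by 190 mm) begins 47 mm behind the grasp point.
Start: joints at [1.087, 0.434, 0.025, 1.573, -0.012, 1.134, -0.075], TCP at [232.267, -580.253, 226.742] pointing down, gripper open.
Joint ranges: [-2.62, 2.62], [-0.44, 2.09], [-1.27, 1.32], [0.08, 2.57], [-1.32, 4.46], [0.12, 2], [-2.74, 2.74]. Speed limits (rad/s): [2.22, 2.22, 3.01, 3.01, 3.14, 3.14, 3.14].

### API

Orientations are given as a rotation vector (axis times angle).
In Python, from workcell import read_state, grab_frame, hand_in gives the robot as it stands.
- The arm moves only by the tool carry_out, never from a script. Its arguments are lists of equal length, an entry for each row: "claw": the closure, from 0 (fully open) to 1 (shut); "linear": the shift along the tool's x, y, z in mm, a list of three; "turn": the turn about the tool's z in degrees. In form: {"claw": [claw, ...], "linear": [[x, y, z], ...], "turn": [turn, ...]}. A call has 1 to 5 rows; each row is the pose to reach, as a shift and turn from the pose commanded when the call began, along the tool's axes at that moment; what a row does not reach only later rows make up. A row lasts 1/10 s, in which the tool goes at most 50 mm and 8.59 degrees, less where a joint would pass 70% of its speed; a pose out of reach is approached as far as the arm can. A call with a gripper value outside its range is refused whole. The fingers move at their own pace and stop on an object; "newtons" is the grip in N (left out, the last holds). Time passes only in rows, so rows that repeat a pose let the fingers close. It gives the time, the measured TCP pose, the force and the opening at its end, in the units of the state.
- read_state(): the state, without advancing time (a new reading comes with each control period).
- grab_frame(name): name is "scene" or "side" or "wrist"; returns a dict with "image" (480x640x3 uint8, red, green, blue), "range_z" (480x640 float32, mm along the optical axis (not along the pixel's ray), 0 where there is no reading), "camera_matrix" (3x3 intrinsics, pixels), "rvec" (rotation vector, rad) and "tvec" (3), from world to camera coordinates, as OpenCV has them; the wrist camera has in their place "tool_from_camera" (4x4, takes a point from camera to tool coordinates, whose origin is the TCP and whose axes are the flange's). Camera axes: x right, y down, z forward; pixel columns grow to the right and rows downward; lengths in mm; the calibration is good to about 2 mm. A picture is of the moment at which its call begins: read the wrist's pose just before it.
- hand_in(): hands the job in, once; it reports no verdict.
The state is a dict: "time_s": time; "joints": joint angles; "joint_velocities": joint speeds; "joint_torque": joint torques, N m; "eef_pos": TCP position; "tool_rot": TCP orientation; "ft_force": force on the tool from outside, world axes, zero at the start; "moment": the same for the moment, N m; "width": finger opening in mm.
Only numpy, scipy, OpenCV 4.12 (cv2) and the standard library are available. Lean on these libraries where they do the work, as an engineer would, in place of code of your own. Each camera call takes 0.05 s, during which the arm holds its last target. There are 200 camera calls.

## Working session

There is one attempt and no reset: what is moved stays moved. The work goes in short steps, Python scripts to look and compute and a tool call to move; the robot and the scene stay as the last step left them, time stands still between calls to the robot, and variables do not carry over. Pictures are saved under pics/ and viewed, about 8 in all and at most 12, crops included, and the job is handed in when it is done.

Besides the shell and the picture viewer there is one more tool, called after "Emit:" as name(argument=value, ...) on one line, values as JSON. carry_out: Moves the arm, as the interface text tells. Its arguments: {"type":"object","properties":{"claw":{"type":"array"},"linear":{"type":"array"},"turn":{"type":"array"},"newtons":{"type":"number"}},"required":["claw","linear","turn"]}

```bash
mkdir -p pics
cat > h.py <<'E'
import numpy as np, cv2
from scipy.spatial.transform import Rotation as R
from workcell import read_state, grab_frame, hand_in
def cloud(f,s=None):
    K=f["camera_matrix"];d=f["range_z"];v,u=np.mgrid[0:480,0:640]
    P=np.stack([(u-K[0,2])/K[0,0]*d,(v-K[1,2])/K[1,1]*d,d],-1)
    if "rvec" in f:
        M=R.from_rotvec(np.ravel(f["rvec"])).as_matrix();W=(P-np.ravel(f["tvec"]))@M
    else:
        T=np.array(f["tool_from_camera"]);W=P@T[:3,:3].T+T[:3,3]
        W=W@R.from_rotvec(s["tool_rot"]).as_matrix().T+np.array(s["eef_pos"])
    W[d<=0]=np.nan
    return W
def save(n,im): cv2.imwrite(f"pics/{n}.png",cv2.cvtColor(im,cv2.COLOR_RGB2BGR))
E
python3 - <<'E'
from h import *
s=read_state();print(s)
a=grab_frame("scene");b=grab_frame("side")
save("a",np.hstack([cv2.resize(a["image"],(400,300)),cv2.resize(b["image"],(400,300))]))
save("scene",a["image"])
np.save("sc.npy",cloud(a));np.save("si.npy",cloud(b))
for f in(a,b):
    print(f["camera_matrix"].tolist(),np.ravel(f["rvec"]),np.ravel(f["tvec"]))
E
```

```text
{'time_s': 0.0, 'joints': array([ 1.08741204,  0.43521986,  0.02496429,  1.57411634, -0.01158871,
        1.1340002 , -0.07509832]), 'joint_velocities': array([ 0.00032219, -0.00042476, -0.00030871, -0.00071437,  0.00224814,
       -0.00093661, -0.00109686]), 'joint_torque': array([-1.50743203e-03, -6.67852664e+01,  9.85144414e-01, -3.14457858e+01,
       -6.03850395e-02,  4.28430992e-02,  1.58295434e-04]), 'eef_pos': array([ 232.03253055, -579.76808739,  225.9393749 ]), 'tool_rot': array([-3.08333418e+00, -5.94151246e-01,  7.06257551e-04]), 'ft_force': array([ 0.09830441, -0.77711809,  0.61897012]), 'moment': array([-0.01507988, -0.02450628,  0.0188578 ]), 'width': 91.99790841165435}
[[512.395344403889, 0.0, 308.1753326012937], [0.0, 512.395344403889, 239.65829559623245], [0.0, 0.0, 1.0]] [ 1.7636222   2.08112151 -0.57017927] [ 114.75194669 -456.09307631 1685.87172961]
[[488.7968782481476, 0.0, 324.7249326347138], [0.0, 488.7968782481476, 240.2055608315024], [0.0, 0.0, 1.0]] [ 0.64519113 -2.50905842  1.32155441] [ 492.28970731  220.31826113 1107.001799  ]
```

View pics/scene.png

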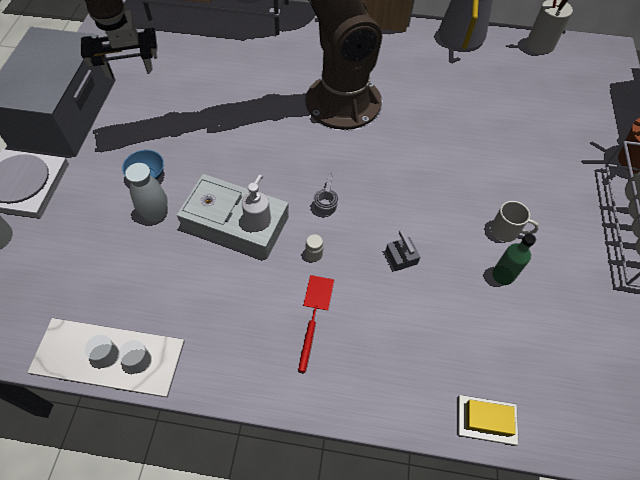

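The picture shows the key in its rest near (403,248), the lock at (208,200), the pump at (256,205), and the jar at (314,245). Next I measure these points.

Run:
```python
from h import *
W=np.load("sc.npy");S=np.load("si.npy")
for y,x in[(200,208),(248,403),(262,403),(245,314)]: print((x,y),W[y,x].round(1))
c=W[248,403]
for n,A in(("sc",W),("si",S)):
    P=A.reshape(-1,3);P=P[~np.isnan(P[:,0])]
    near=P[np.hypot(P[:,0]-c[0],P[:,1]-c[1])<80]
    bar=near[(near[:,2]>72)&(near[:,2]<100)]
    print(n,"bar",len(bar))
    if len(bar)>5:
        print(bar.min(0),bar.max(0)); r=cv2.minAreaRect(bar[:,:2].astype(np.float32));print(r)
    t=near[(near[:,2]>35)&(near[:,2]<46)]
    if len(t)>5: print("rest",len(t),cv2.minAreaRect(t[:,:2].astype(np.float32)))
    l=W[200,208]
    st=P[(abs(P[:,2]-70)<5)&(np.hypot(P[:,0]-l[0],P[:,1]-l[1])<230)]
    print("station",len(st),cv2.minAreaRect(st[:,:2].astype(np.float32)), np.median(st[:,2]))
```

```text
(208, 200) [ 500.8 -312.7   59.7]
(403, 248) [562.4 225.3  57.1]
(403, 262) [591.8 230.8  35.9]
(314, 245) [600.2  -3.3  71.1]
sc bar 170
[526.12667798 208.41593307  72.22137371] [590.42500093 251.15013156  98.03452061]
((558.59326171875, 228.9542694091797), (72.37043762207031, 15.167083740234375), 29.73185157775879)
rest 429 ((557.83984375, 228.7530517578125), (69.42599487304688, 68.39093017578125), 28.93134307861328)
station 3532 ((512.9498901367188, -299.8367614746094), (398.1481018066406, 168.73280334472656), 81.2964096069336) 70.04630316254773
si bar 258
[523.64085434 211.48061345  72.45207773] [587.07995074 251.834192    93.87008035]
((555.6852416992188, 231.87896728515625), (69.00406646728516, 15.932340621948242), 27.36578369140625)
rest 527 ((555.98828125, 230.8822479248047), (66.48206329345703, 68.5469970703125), 28.1905517578125)
station 1908 ((509.71319580078125, -290.6831970214844), (379.9649658203125, 160.26185607910156), 78.82694244384766) 69.06617047424928
```

View pics/a.png

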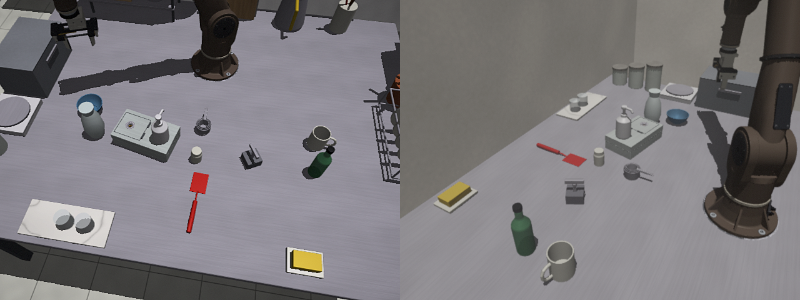

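Emit:
carry_out(claw=[0,0,0,0,0], linear=[[0,0,-50],[40,-17,-80],[85,-36,-90],[130,-55,-90],[170,-73,-90]], turn=[0,0,0,0,0])

```text
time_s: 0.6
eef_pos: [364.6, -447.4, 317.1]
tool_rot: [3.084, 0.595, 0.001]
ft_force: [0.7, -0.2, 0.1]
width: 91.7
```

Emit:
carry_out(claw=[0,0,0,0,0], linear=[[45,-19,0],[90,-38,0],[135,-57,0],[155,-66,0],[155,-66,0]], turn=[0,0,0,0,0])

```text
time_s: 1.1
eef_pos: [485.2, -326.1, 316.2]
tool_rot: [-3.081, -0.605, -0.001]
ft_force: [-0.4, -0.2, 0.1]
width: 91.7
```

Run:
```python
from h import *
s=read_state();print(s["eef_pos"],s["tool_rot"],s["joints"],s["time_s"])
f=grab_frame("wrist");save("w1",f["image"]);print(np.round(f["tool_from_camera"],3).tolist(),f["camera_matrix"][0])
np.save("w1.npy",cloud(f,s))
```

```text
[ 485.22097627 -326.1323131   316.17925903] [-3.08066295e+00 -6.04850266e-01 -1.25037967e-03] [ 0.58721695  0.31752747 -0.11683176  1.52682349  0.03554572  1.30011649
 -0.71640909] 1.1
[[-0.003, -0.958, -0.287, 76.463], [1.0, -0.002, -0.001, -0.937], [0.0, -0.287, 0.958, -157.213], [0.0, 0.0, 0.0, 1.0]] [409.34032558   0.         317.08285379]
```

View pics/w1.png

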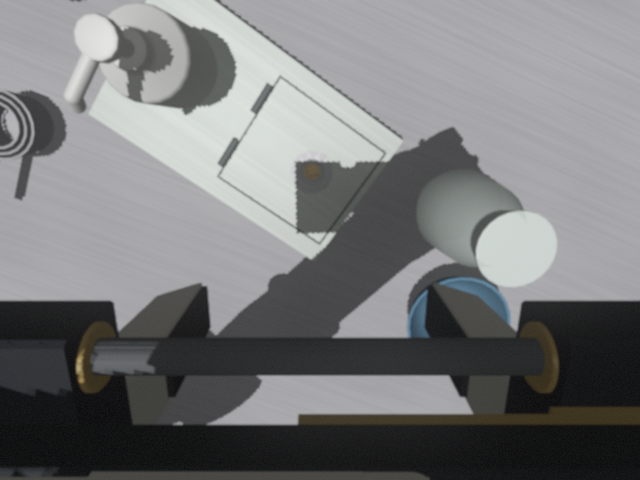

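The lock is at pixel (312,170) in the gripper's shadow, and the vase stands close to it at roughly (470,215).

Run:
```python
from h import *
W=np.load("w1.npy");S=np.load("sc.npy")
im=cv2.imread("pics/w1.png")
c=im[140:205,275:350];c=cv2.resize(c,None,fx=8,fy=8,interpolation=cv2.INTER_CUBIC)
c=cv2.convertScaleAbs(c,alpha=2.2,beta=-60);cv2.imwrite("pics/w1c.png",c)
for p in[(312,170),(312,150),(330,170),(295,170),(312,185)]:print(p,W[p[1],p[0]].round(1))
P=W.reshape(-1,3);P=P[~np.isnan(P[:,0])]
t=P[(abs(P[:,2]-70)<3)&(np.hypot(P[:,0]-500,P[:,1]+300)<230)];print("station",cv2.minAreaRect(t[:,:2].astype(np.float32)))
Q=np.vstack([P,S.reshape(-1,3)]);Q=Q[~np.isnan(Q[:,0])]
v=Q[(Q[:,2]>80)&(Q[:,2]<200)&(Q[:,1]<-370)&(Q[:,0]>350)&(Q[:,0]<700)&(Q[:,1]>-520)]
print("vase",len(v),[cv2.minEnclosingCircle(v[(v[:,2]>a)&(v[:,2]<a+20)][:,:2].astype(np.float32)) for a in(80,120,160)])
v=Q[(Q[:,2]>40)&(Q[:,2]<60)&(Q[:,1]<-370)&(Q[:,1]>-520)&(Q[:,0]>300)&(Q[:,0]<480)]
print("bowl",cv2.minEnclosingCircle(v[:,:2].astype(np.float32)))
```

```text
(312, 170) [ 503.4 -311.1   44.5]
(312, 150) [ 524.3 -303.1   69.3]
(330, 170) [ 513.2 -326.5   70.3]
(295, 170) [ 499.9 -294.8   68. ]
(312, 185) [ 492.6 -315.8   69.1]
station ((512.4797973632812, -281.74200439453125), (359.7893371582031, 163.9149169921875), 81.26856231689453)
vase 11118 [((525.9703979492188, -466.8599548339844), 45.19330596923828), ((524.4686889648438, -470.345703125), 37.87010955810547), ((524.8569946289062, -471.5250244140625), 32.844390869140625)]
bowl ((413.592041015625, -487.79766845703125), 70.94761657714844)
```

View pics/w1c.png

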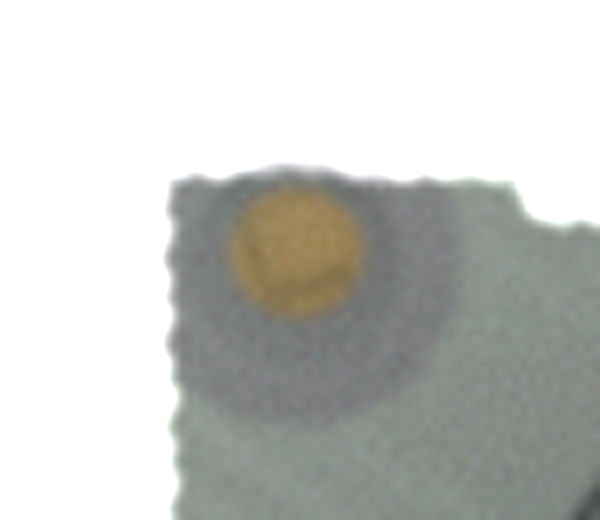

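The brass spindle face is visible and the square is only hinted at, so I go lower for one close look.

Emit:
carry_out(claw=[0,0,0,0,0], linear=[[0,-8,40],[0,-8,80],[0,-8,120],[0,-8,156],[0,-8,156]], turn=[0,0,0,0,0])

```text
time_s: 1.65
eef_pos: [475.0, -323.0, 156.2]
tool_rot: [-3.08, -0.59, 0.012]
ft_force: [0.2, -0.1, 0.6]
width: 91.8
```

Run:
```python
from h import *
s=read_state();print(s["eef_pos"],s["tool_rot"],s["time_s"])
f=grab_frame("wrist");save("w2",f["image"]);np.savez("w2.npz",W=cloud(f,s))
im=f["image"];h=cv2.cvtColor(im,cv2.COLOR_RGB2HSV)
m=((h[...,0]>8)&(h[...,0]<28)&(h[...,1]>70)).astype(np.uint8);m[290:]=0
n,l,st,c=cv2.connectedComponentsWithStats(m);i=1+np.argmax(st[1:,4]);print(st[i],c[i])
K=f["camera_matrix"];T=np.array(f["tool_from_camera"]);RT=R.from_rotvec(s["tool_rot"]).as_matrix()
u,v=st[i,0]+st[i,2]/2-.5,st[i,1]+st[i,3]/2-.5
for u,v in((u,v),c[i]):
    d=RT@T[:3,:3]@np.array([(u-K[0,2])/K[0,0],(v-K[1,2])/K[1,1],1]);o=RT@T[:3,3]+s["eef_pos"]
    for z in(60,66): print(u,v,z,o+d*(z-o[2])/d[2])
cx,cy=map(int,c[i])
k=cv2.resize(im[cy-20:cy+21,cx-20:cx+21],(574,574),interpolation=cv2.INTER_CUBIC)
r=k.astype(float);lo,hi=np.percentile(r,2),np.percentile(r,85);save("w2c",np.clip((r-lo)/(hi-lo)*255,0,255).astype(np.uint8))
```

```text
[ 475.00112428 -323.03146726  156.15796815] [-3.08043403 -0.58987394  0.01182786] 1.65
[306 177  26  24 493] [318.47667343 188.43002028]
318.5 188.5 60 [ 504.72826692 -310.26617597   60.        ]
318.5 188.5 66 [ 505.73188493 -309.89204425   66.        ]
318.4766734279919 188.43002028397567 60 [ 504.76378725 -310.23649093   60.        ]
318.4766734279919 188.43002028397567 66 [ 505.76656244 -309.86306357   66.        ]
```

View pics/w2c.png

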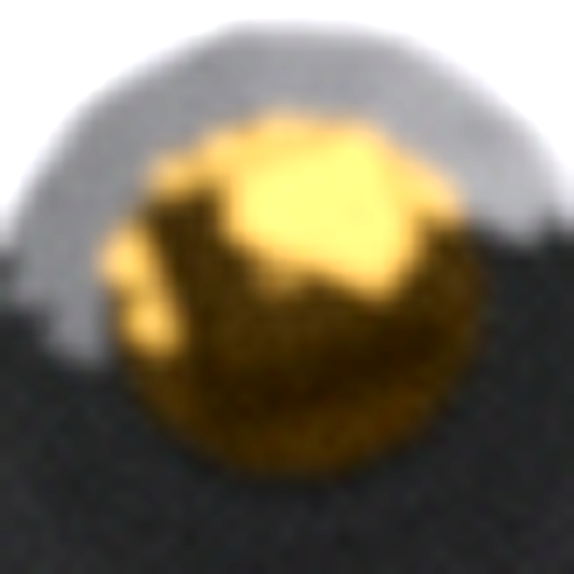

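The square's edges rise to the right at about 18° in the image, e.g. (200,395) to (430,320). That puts the hole's sides at a world yaw of about 40° (mod 90), with the lock's centre near (505,-310). I go to the key next.

Emit:
carry_out(claw=[0,0,0,0,0], linear=[[0,0,-50],[0,0,-100],[15,-25,-140],[35,-60,-160],[60,-103,-160]], turn=[0,0,0,0,0])

```text
time_s: 2.2
eef_pos: [498.3, -206.8, 327.4]
tool_rot: [3.08, 0.586, 0.013]
ft_force: [1.6, -0.5, -1.7]
width: 91.9
```

Emit:
carry_out(claw=[0,0,0,0,0], linear=[[25,-43,0],[50,-86,0],[75,-129,0],[100,-172,0],[125,-215,0]], turn=[0,0,0,0,0])

```text
time_s: 2.7
eef_pos: [533.5, 42.0, 324.0]
tool_rot: [3.084, 0.592, 0.007]
ft_force: [0.8, -0.8, 0.2]
width: 91.6
```

Emit:
carry_out(claw=[0,0,0,0,0], linear=[[25,-43,20],[50,-86,50],[75,-129,80],[96,-165,80],[96,-165,80]], turn=[-2,-4,-6,-6,-6])

```text
time_s: 3.2
eef_pos: [560.2, 235.9, 241.9]
tool_rot: [-3.044, -0.763, -0.002]
ft_force: [-0.3, -0.3, 0.4]
width: 92.0
```

```bash
cat >> h.py <<'E'
def look(name):
    s=read_state();f=grab_frame("wrist");save(name,f["image"]);yaw=np.degrees(2*np.arctan2(s["tool_rot"][1],s["tool_rot"][0]))
    return s,f,cloud(f,s),(yaw+180)%360-180
def totool(s,d): return (R.from_rotvec(s["tool_rot"]).inv().apply(d)).round(1)
E
python3 - <<'E'
from h import *
s,f,W,yaw=look("w3");print(s["eef_pos"],yaw,s["joints"].round(2),s["time_s"])
P=W.reshape(-1,3)
b=P[(P[:,2]>82)&(P[:,2]<98)&(np.hypot(P[:,0]-557,P[:,1]-230)<50)];r=cv2.minAreaRect(b[:,:2].astype(np.float32));print(len(b),r,np.median(b[:,2]))
t=P[(P[:,2]>35)&(P[:,2]<45)&(np.hypot(P[:,0]-557,P[:,1]-230)<60)];print(cv2.minAreaRect(t[:,:2].astype(np.float32)))
print(totool(s,np.array([*r[0],64])-s["eef_pos"]))
E
```

```text
[560.19947521 235.85018878 241.90402242] 28.138127000751354 [-0.21  0.43 -0.4   1.57  0.17  1.17 -1.72] 3.2
1339 ((556.3009033203125, 229.2110137939453), (69.4275131225586, 11.838061332702637), 28.519426345825195) 90.14902732725787
((555.787841796875, 228.79457092285156), (66.46037292480469, 66.06938171386719), 28.42896842956543)
[ -6.9   4.5 177.9]
```

View pics/w3.png

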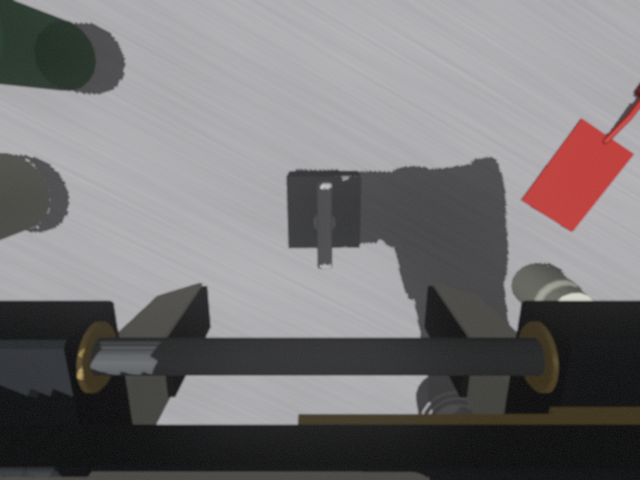

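The bar is clear at pixel (324,225), measured at 69 x 12 mm and 90 mm high as it should be. I descend and grip it.

Emit:
carry_out(claw=[0,0,0,0,0], linear=[[-7,4.5,40],[-7,4.5,80],[-7,4.5,120],[-7,4.5,150],[-7,4.5,165]], turn=[-0.4,-0.4,-0.4,-0.4,-0.4])

```text
time_s: 3.75
eef_pos: [557.3, 219.9, 75.2]
tool_rot: [3.046, 0.761, -0.001]
ft_force: [0.1, -0.0, 1.0]
width: 91.6
```

Emit:
carry_out(claw=[0,0,0,0,0.6], linear=[[0,0,7],[0,0,13],[0,0,13],[0,0,13],[0,0,13]], turn=[0,0,0,0,0], newtons=10)

```text
time_s: 4.25
eef_pos: [557.3, 222.9, 63.8]
tool_rot: [-3.047, -0.766, -0.003]
ft_force: [-0.7, 0.0, 0.1]
width: 87.5
```

Emit:
carry_out(claw=[0.7,0.8,1,1,1], linear=[[0,0,0],[0,0,0],[0,0,0],[0,0,0],[0,0,0]], turn=[0,0,0,0,0])

```text
time_s: 4.75
eef_pos: [556.7, 222.5, 62.7]
tool_rot: [3.047, 0.766, -0.0]
ft_force: [-0.7, -0.6, -0.6]
width: 48.0
```

Emit:
carry_out(claw=[1,1,1,1,1], linear=[[0,0,0],[0,0,0],[0,0,0],[0,0,0],[0,0,0]], turn=[0,0,0,0,0], newtons=35)

```text
time_s: 5.25
eef_pos: [556.1, 223.8, 62.8]
tool_rot: [-3.045, -0.766, 0.0]
ft_force: [-2.2, 2.8, -0.1]
width: 11.8
```

Run:
```python
from h import *
s=read_state();print({k:np.round(s[k],3) for k in("time_s","eef_pos","tool_rot","ft_force","moment","width","joints")})
```

```text
{'time_s': np.float64(5.25), 'eef_pos': array([556.123, 223.777,  62.771]), 'tool_rot': array([-3.045, -0.766,  0.   ]), 'ft_force': array([-2.191,  2.76 , -0.116]), 'moment': array([0.745, 0.443, 0.011]), 'width': np.float64(11.777), 'joints': array([-0.229,  0.599, -0.351,  1.784,  0.27 ,  0.805, -1.789])}
```

The TCP settled about 5 mm off in y, so I reopen a little, recentre and grip again.

Emit:
carry_out(claw=[0.6,0.6,0.6,0.6,0.6], linear=[[0,0,0],[0,0,0],[0,0,0],[2.5,-4.5,0],[2.5,-4.5,0]], turn=[0,0,0,0,0], newtons=10)

```text
time_s: 5.75
eef_pos: [556.8, 228.6, 62.8]
tool_rot: [-3.046, -0.766, -0.001]
ft_force: [-0.8, -0.9, 0.4]
width: 36.4
```

Emit:
carry_out(claw=[0.6,0.6,0.6,0.6,0.6], linear=[[0,0,0],[0,0,0],[0,0,0],[0,0,0],[0,0,0]], turn=[0,0,0,0,0])

```text
time_s: 6.25
eef_pos: [556.8, 227.6, 62.7]
tool_rot: [3.047, 0.766, -0.0]
ft_force: [0.1, -0.1, -0.3]
width: 36.4
```

Run:
```python
from h import *
s=read_state();print({k:np.round(s[k],3) for k in("time_s","eef_pos","tool_rot","ft_force","moment","width")})
print(totool(s,np.array([556.3,229.2,64])-s["eef_pos"]))
```

```text
{'time_s': np.float64(6.25), 'eef_pos': array([556.767, 227.631,  62.683]), 'tool_rot': array([ 3.047,  0.766, -0.   ]), 'ft_force': array([ 0.104, -0.074, -0.292]), 'moment': array([ 0.058, -0.051, -0.014]), 'width': np.float64(36.408)}
[ 0.3 -1.6 -1.3]
```

Emit:
carry_out(claw=[0.6,0.7,1,1,1], linear=[[0.5,-1.5,-1],[0.5,-1.5,-1],[0.5,-1.5,-1],[0.5,-1.5,-1],[0.5,-1.5,-1]], turn=[0,0,0,0,0])

```text
time_s: 6.75
eef_pos: [556.5, 229.2, 63.7]
tool_rot: [3.047, 0.766, -0.0]
ft_force: [-0.3, -1.0, -0.3]
width: 11.8
```

Emit:
carry_out(claw=[1,1,1,1,1], linear=[[0,0,0],[0,0,0],[0,0,0],[0,0,0],[0,0,0]], turn=[0,0,0,0,0], newtons=40)

```text
time_s: 7.25
eef_pos: [556.5, 229.2, 63.7]
tool_rot: [3.047, 0.766, -0.0]
ft_force: [-0.7, -0.2, -0.4]
width: 11.7
```

Run:
```python
from h import *
s=read_state();print({k:np.round(s[k],3) for k in("time_s","eef_pos","tool_rot","ft_force","moment","width")})
```

```text
{'time_s': np.float64(7.25), 'eef_pos': array([556.508, 229.187,  63.704]), 'tool_rot': array([ 3.047,  0.766, -0.   ]), 'ft_force': array([-0.678, -0.23 , -0.414]), 'moment': array([-0.094, -0.038, -0.071]), 'width': np.float64(11.72)}
```

Centred and free of load. Lift and carry over.

Emit:
carry_out(claw=[1,1,1,1,1], linear=[[0,0,-15],[0,0,-35],[0,0,-70],[0,0,-110],[0,0,-150]], turn=[0,0,0,0,0])

```text
time_s: 7.75
eef_pos: [556.0, 229.3, 216.2]
tool_rot: [-3.046, -0.766, 0.0]
ft_force: [0.3, 0.5, -1.2]
width: 11.8
```

Emit:
carry_out(claw=[1,1,1,1,1], linear=[[0,0,-40],[-5,8,-75],[-20,30,-105],[-42,64,-110],[-64,97,-110]], turn=[0,0,0,0,0])

```text
time_s: 8.25
eef_pos: [546.0, 113.2, 326.5]
tool_rot: [-3.046, -0.768, -0.006]
ft_force: [0.8, 0.0, -2.3]
width: 11.6
```

Emit:
carry_out(claw=[1,1,1,1,1], linear=[[-22,33,0],[-44,66,0],[-66,100,0],[-88,132,0],[-110,165,0]], turn=[0,0,0,0,0])

```text
time_s: 8.75
eef_pos: [526.3, -84.9, 324.9]
tool_rot: [3.047, 0.767, 0.001]
ft_force: [0.2, -0.1, -1.3]
width: 11.7
```

Emit:
carry_out(claw=[1,1,1,1,1], linear=[[-22,33,0],[-44,66,0],[-66,100,0],[-88,132,0],[-110,165,0]], turn=[-2,-4,-7,-10,-12])

```text
time_s: 9.25
eef_pos: [507.5, -282.2, 325.0]
tool_rot: [2.948, 1.084, 0.001]
ft_force: [1.9, 0.0, -1.0]
width: 11.8
```

Emit:
carry_out(claw=[1,1,1,1,1], linear=[[-10,15,0],[-20,20,0],[-20,20,0],[-20,20,0],[-20,20,0]], turn=[0,0,0,0,0])

```text
time_s: 9.75
eef_pos: [506.3, -307.4, 324.1]
tool_rot: [-2.948, -1.084, -0.001]
ft_force: [0.2, -0.6, -0.7]
width: 11.5
```

Run:
```python
from h import *
s,f,W,yaw=look("w4")
print({k:np.round(s[k],3) for k in("time_s","eef_pos","ft_force","moment","width","joints")},yaw)
print(totool(s,np.array([505.5,-310,300])-s["eef_pos"]))
save("w4s",f["image"][100:400,120:520])
b=grab_frame("side");save("s4",b["image"])
```

```text
{'time_s': np.float64(9.75), 'eef_pos': array([ 506.337, -307.362,  324.082]), 'ft_force': array([ 0.216, -0.598, -0.682]), 'moment': array([-0.003, -0.078,  0.057]), 'width': np.float64(11.516), 'joints': array([ 0.594,  0.332, -0.192,  1.49 ,  0.063,  1.326, -0.469])} 40.36413767218096
[-2.4  1.5 24.1]
```

View pics/w4s.png

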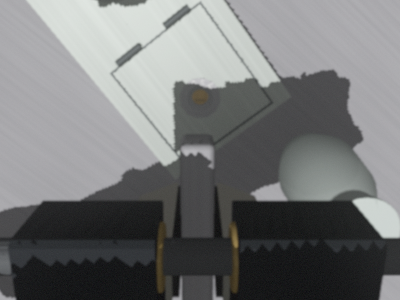

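The key hangs straight, and the lock shows at crop (200,97), i.e. full-frame (320,197). I re-measure its centre now that the arm is still.

```bash
cat >> h.py <<'E'
def lock(s,f):
    im=f["image"];h=cv2.cvtColor(im,cv2.COLOR_RGB2HSV)
    m=((h[...,0]>8)&(h[...,0]<28)&(h[...,1]>70)).astype(np.uint8);m[228:]=0;m[:,:250]=0;m[:,390:]=0
    n,l,st,c=cv2.connectedComponentsWithStats(m);i=1+np.argmax(st[1:,4])
    K=f["camera_matrix"];T=np.array(f["tool_from_camera"]);RT=R.from_rotvec(s["tool_rot"]).as_matrix()
    u,v=c[i]
    d=RT@T[:3,:3]@np.array([(u-K[0,2])/K[0,0],(v-K[1,2])/K[1,1],1]);o=RT@T[:3,3]+s["eef_pos"]
    return st[i],o+d*(60-o[2])/d[2]
E
python3 - <<'E'
from h import *
for k in range(2):
    s=read_state();f=grab_frame("wrist");a,p=lock(s,f);print(a,p.round(1),s["eef_pos"].round(1),totool(s,p-s["eef_pos"]))
E
```

```text
[313 190  14  13 142] [ 504.2 -310.5   60. ] [ 506.2 -307.9  324. ] [ -3.3   0.7 264. ]
[312 190  15  13 144] [ 504.3 -310.6   60. ] [ 506.2 -308.2  324. ] [ -3.1   0.6 264. ]
```

Emit:
carry_out(claw=[1,1,1,1,1], linear=[[-3,0.6,40],[-3,0.6,80],[-3,0.6,120],[-3,0.6,160],[-3,0.6,185]], turn=[0,0,0,0,0])

```text
time_s: 10.45
eef_pos: [502.6, -310.9, 135.9]
tool_rot: [-2.948, -1.08, 0.003]
ft_force: [-0.1, 1.5, -1.4]
width: 11.9
```

Emit:
carry_out(claw=[1,1,1,1,1], linear=[[0,0,0],[0,0,0],[0,0,0],[0,0,0],[0,0,0]], turn=[0,0,0,0,0])

```text
time_s: 10.95
eef_pos: [504.5, -312.2, 140.1]
tool_rot: [2.949, 1.079, 0.002]
ft_force: [-0.5, -0.6, -1.3]
width: 11.6
```

```bash
cat >> h.py <<'E'
def st():
    s=read_state();yaw=np.degrees(2*np.arctan2(s["tool_rot"][1],s["tool_rot"][0]))
    print({k:np.round(s[k],2).tolist() for k in("time_s","eef_pos","ft_force","moment","width")},"yaw",round((yaw+180)%360-180,2),"to lock",totool(s,np.array([504.4,-310.4,97.7])-s["eef_pos"]))
E
python3 -c "from h import *;st()"
```

```text
{'time_s': 10.95, 'eef_pos': [504.52, -312.2, 140.05], 'ft_force': [-0.47, -0.64, -1.31], 'moment': [-0.02, 0.03, -0.03], 'width': 11.58} yaw 40.21 to lock [ 1.  -1.5 42.4]
```

Emit:
carry_out(claw=[1,1,1,1,1], linear=[[1,-1.5,5],[1,-1.5,10],[1,-1.5,16],[1,-1.5,16],[1,-1.5,16]], turn=[0,0,0,0,0])

```text
time_s: 11.45
eef_pos: [503.5, -310.0, 122.3]
tool_rot: [-2.95, -1.08, 0.001]
ft_force: [-0.1, 0.7, -0.2]
width: 11.8
```

Emit:
carry_out(claw=[1,1,1,1,1], linear=[[0,0,0],[0,0,0],[0,0,0],[0,0,0],[0,0,0]], turn=[0,0,0,0,0])

```text
time_s: 11.95
eef_pos: [503.7, -310.1, 122.8]
tool_rot: [2.95, 1.08, 0.0]
ft_force: [-0.0, 0.3, -1.8]
width: 11.4
```

```bash
python3 -c "from h import *;st()"
```

```text
{'time_s': 11.95, 'eef_pos': [503.65, -310.07, 122.81], 'ft_force': [-0.02, 0.31, -1.81], 'moment': [0.01, 0.0, -0.09], 'width': 11.43} yaw 40.21 to lock [ 0.4  0.7 25.1]
```

Emit:
carry_out(claw=[1,1,1,1,1], linear=[[0.4,0.7,1],[0.4,0.7,3],[0.4,0.7,5],[0.4,0.7,7],[0.4,0.7,7]], turn=[0,0,0,0,0])

```text
time_s: 12.45
eef_pos: [504.3, -310.2, 115.4]
tool_rot: [-2.95, -1.08, 0.0]
ft_force: [-0.1, 0.1, -0.9]
width: 11.2
```

Emit:
carry_out(claw=[1,1,1,1,1], linear=[[0,0,1],[0,0,2],[0,0,3],[0,0,3.5],[0,0,3.5]], turn=[0,0,0,0,0])

```text
time_s: 12.95
eef_pos: [504.5, -310.5, 112.3]
tool_rot: [2.95, 1.08, 0.0]
ft_force: [0.9, -0.8, -1.2]
width: 11.4
```

```bash
python3 -c "from h import *;st()"
```

```text
{'time_s': 12.95, 'eef_pos': [504.53, -310.48, 112.25], 'ft_force': [0.92, -0.77, -1.15], 'moment': [-0.21, -0.18, -0.02], 'width': 11.41} yaw 40.21 to lock [-0.  -0.1 14.6]
```

Emit:
carry_out(claw=[1,1,1,1,1], linear=[[0,0,0.7],[0,0,1.4],[0,0,2],[0,0,2],[0,0,2]], turn=[0,0,0,0,0])

```text
time_s: 13.45
eef_pos: [504.6, -310.5, 110.3]
tool_rot: [2.95, 1.08, 0.0]
ft_force: [1.4, -1.9, 0.2]
width: 11.7
```

```bash
python3 -c "from h import *;st()"
```

```text
{'time_s': 13.45, 'eef_pos': [504.61, -310.54, 110.29], 'ft_force': [1.39, -1.92, 0.16], 'moment': [-0.46, -0.5, 0.0], 'width': 11.73} yaw 40.21 to lock [-0.1 -0.2 12.6]
```

The key has entered with only a small side load, so I ease y and keep going down gently.

Emit:
carry_out(claw=[1,1,1,1,1], linear=[[0,0.6,0.5],[0,0.6,1.5],[0,0.6,2.5],[0,0.6,3.5],[0,0.6,3.5]], turn=[0,0,0,0,0])

```text
time_s: 13.95
eef_pos: [504.7, -310.7, 106.5]
tool_rot: [-2.95, -1.08, 0.0]
ft_force: [1.5, -1.8, -2.3]
width: 11.8
```

```bash
python3 -c "from h import *;st()"
```

```text
{'time_s': 13.95, 'eef_pos': [504.66, -310.74, 106.49], 'ft_force': [1.53, -1.77, -2.26], 'moment': [-0.44, -0.39, -0.02], 'width': 11.81} yaw 40.21 to lock [ 0.  -0.4  8.8]
```

Emit:
carry_out(claw=[1,1,1,1,1], linear=[[0,0.6,1],[0,0.6,2],[0,0.6,3],[0,0.6,4],[0,0.6,5]], turn=[0,0,0,0,0])

```text
time_s: 14.45
eef_pos: [505.0, -311.0, 101.5]
tool_rot: [-2.95, -1.08, 0.001]
ft_force: [0.7, 0.3, -0.7]
width: 11.8
```

Emit:
carry_out(claw=[1,1,1,1,1], linear=[[0,0,0.5],[0,0,1],[0,0,1.5],[0,0,2],[0,0,2]], turn=[0,0,0,0,0])

```text
time_s: 14.95
eef_pos: [505.1, -311.2, 99.6]
tool_rot: [-2.95, -1.08, 0.0]
ft_force: [-0.7, 0.5, -0.9]
width: 11.6
```

```bash
python3 -c "from h import *;st()"
```

```text
{'time_s': 14.95, 'eef_pos': [505.08, -311.21, 99.64], 'ft_force': [-0.69, 0.46, -0.88], 'moment': [-0.04, -0.03, 0.03], 'width': 11.55} yaw 40.21 to lock [-0.  -1.1  1.9]
```

Emit:
carry_out(claw=[1,1,1,1,1], linear=[[0,0,0.5],[0,0,1],[0,0,1.5],[0,0,2],[0,0,2]], turn=[0,0,0,0,0])

```text
time_s: 15.45
eef_pos: [505.2, -311.2, 97.7]
tool_rot: [2.95, 1.08, 0.0]
ft_force: [0.7, 0.9, -1.3]
width: 11.5
```

```bash
python3 -c "from h import *;st()"
```

```text
{'time_s': 15.45, 'eef_pos': [505.24, -311.23, 97.74], 'ft_force': [0.75, 0.94, -1.3], 'moment': [0.0, 0.03, -0.01], 'width': 11.51} yaw 40.21 to lock [-0.1 -1.2  0. ]
```

Emit:
carry_out(claw=[1,1,1], linear=[[0,0,0.4],[0,0,0.8],[0,0,0.8]], turn=[0,0,0])

```text
time_s: 15.75
eef_pos: [505.4, -311.4, 97.6]
tool_rot: [2.949, 1.08, 0.001]
ft_force: [-0.0, 0.5, 6.4]
width: 11.8
```

Emit:
carry_out(claw=[1,1,1], linear=[[0,0,0.3],[0,0,0.6],[0,0,0.6]], turn=[0,0,0])

```text
time_s: 16.05
eef_pos: [505.6, -311.5, 97.5]
tool_rot: [2.949, 1.079, 0.001]
ft_force: [-2.3, 1.6, 10.9]
width: 12.0
```

```bash
python3 -c "from h import *;st()"
```

```text
{'time_s': 16.05, 'eef_pos': [505.61, -311.48, 97.5], 'ft_force': [-2.26, 1.57, 10.86], 'moment': [0.33, 0.58, -0.03], 'width': 11.98} yaw 40.21 to lock [-0.2 -1.6 -0.2]
```

It is seated on the floor: 6–11 N at TCP 97.5, the expected height. I relieve the press and begin turning clockwise in small steps.

Emit:
carry_out(claw=[1,1,1,1,1], linear=[[0,0,-1],[0,0,-1],[0,0,-1],[0,0,-1],[0,0,-1]], turn=[0,1,2,4,6])

```text
time_s: 16.55
eef_pos: [505.5, -311.4, 97.6]
tool_rot: [3.004, 0.919, 0.001]
ft_force: [0.2, 0.7, 5.2]
width: 11.5
```

```bash
python3 -c "from h import *;st()"
```

```text
{'time_s': 16.55, 'eef_pos': [505.54, -311.36, 97.59], 'ft_force': [0.22, 0.71, 5.15], 'moment': [0.02, 0.0, 0.02], 'width': 11.47} yaw 34.03 to lock [-0.4 -1.4 -0.1]
```

Emit:
carry_out(claw=[1,1,1,1,1], linear=[[0,0,0],[0,0,0],[0,0,0],[0,0,0],[0,0,0]], turn=[2,4,6,8,8])

```text
time_s: 17.05
eef_pos: [505.6, -311.1, 97.6]
tool_rot: [3.06, 0.708, 0.001]
ft_force: [-0.0, 0.1, 4.9]
width: 11.7
```

```bash
python3 -c "from h import *;st()"
```

```text
{'time_s': 17.05, 'eef_pos': [505.55, -311.14, 97.55], 'ft_force': [-0.04, 0.14, 4.94], 'moment': [0.12, 0.05, 0.07], 'width': 11.69} yaw 26.06 to lock [-0.7 -1.2 -0.1]
```

Emit:
carry_out(claw=[1,1,1,1,1], linear=[[0,0,0],[0,0,0],[0,0,0],[0,0,0],[0,0,0]], turn=[3,6,9,12,15])

```text
time_s: 17.55
eef_pos: [505.5, -311.0, 97.6]
tool_rot: [3.127, 0.302, 0.001]
ft_force: [-0.2, 0.6, 5.6]
width: 11.6
```

```bash
python3 -c "from h import *;st()"
```

```text
{'time_s': 17.55, 'eef_pos': [505.55, -311.02, 97.58], 'ft_force': [-0.19, 0.61, 5.59], 'moment': [0.28, 0.07, 0.13], 'width': 11.56} yaw 11.02 to lock [-1.  -0.8 -0.1]
```

Emit:
carry_out(claw=[1,1,1,1,1], linear=[[0,0,0],[0,0,0],[0,0,0],[0,0,0],[0,0,0]], turn=[3,6,9,12,15])

```text
time_s: 18.05
eef_pos: [505.6, -310.8, 97.6]
tool_rot: [-3.14, 0.109, -0.001]
ft_force: [0.6, 1.4, 4.8]
width: 11.8
```

```bash
python3 -c "from h import *;st()"
```

```text
{'time_s': 18.05, 'eef_pos': [505.6, -310.83, 97.56], 'ft_force': [0.6, 1.42, 4.81], 'moment': [0.45, 0.05, 0.08], 'width': 11.77} yaw -3.97 to lock [-1.2 -0.3 -0.1]
```

Emit:
carry_out(claw=[1,1,1,1,1], linear=[[0,-0.4,0],[0,-0.4,0],[0,-0.4,0],[0,-0.4,0],[0,-0.4,0]], turn=[3,6,9,12,15])

```text
time_s: 18.55
eef_pos: [505.6, -310.6, 97.6]
tool_rot: [-3.099, 0.518, -0.001]
ft_force: [0.3, 0.2, 5.3]
width: 11.8
```

```bash
python3 -c "from h import *;st()"
```

```text
{'time_s': 18.55, 'eef_pos': [505.63, -310.56, 97.56], 'ft_force': [0.33, 0.17, 5.32], 'moment': [0.38, 0.0, 0.11], 'width': 11.81} yaw -18.98 to lock [-1.2  0.3 -0.1]
```

Emit:
carry_out(claw=[1,1,1,1,1], linear=[[0,0,0],[0,0,0],[0,0,0],[0,0,0],[0,0,0]], turn=[2,4,6,6,6])

```text
time_s: 19.05
eef_pos: [505.7, -310.6, 97.6]
tool_rot: [-3.068, 0.676, -0.001]
ft_force: [1.4, 1.1, 5.0]
width: 11.3
```

```bash
python3 -c "from h import *;st()"
```

```text
{'time_s': 19.05, 'eef_pos': [505.67, -310.56, 97.57], 'ft_force': [1.44, 1.13, 4.98], 'moment': [0.35, -0.03, 0.09], 'width': 11.31} yaw -24.86 to lock [-1.2  0.4 -0.1]
```

Emit:
carry_out(claw=[1,1,1], linear=[[0,0,0],[0,0,0],[0,0,0]], turn=[1,2,3])

```text
time_s: 19.35
eef_pos: [505.7, -310.5, 97.6]
tool_rot: [-3.049, 0.757, -0.001]
ft_force: [-0.4, 2.0, 5.4]
width: 11.6
```

```bash
python3 -c "from h import *;st()"
```

```text
{'time_s': 19.35, 'eef_pos': [505.68, -310.51, 97.56], 'ft_force': [-0.35, 2.0, 5.36], 'moment': [0.41, -0.06, 0.1], 'width': 11.59} yaw -27.89 to lock [-1.2  0.5 -0.1]
```

Emit:
carry_out(claw=[1,1,1], linear=[[0,0,0],[0,0,0],[0,0,0]], turn=[1,2,3])

```text
time_s: 19.65
eef_pos: [505.7, -310.5, 97.6]
tool_rot: [-3.028, 0.837, -0.001]
ft_force: [0.8, 0.9, 5.4]
width: 12.0
```

```bash
python3 -c "from h import *;st()"
```

```text
{'time_s': 19.65, 'eef_pos': [505.72, -310.49, 97.57], 'ft_force': [0.77, 0.93, 5.42], 'moment': [0.37, -0.11, 0.1], 'width': 11.95} yaw -30.89 to lock [-1.2  0.6 -0.1]
```

Emit:
carry_out(claw=[1,1], linear=[[0,0,0],[0,0,0]], turn=[1,2])

```text
time_s: 19.85
eef_pos: [505.7, -310.5, 97.6]
tool_rot: [-3.013, 0.889, -0.001]
ft_force: [0.3, 1.5, 5.3]
width: 11.9
```

```bash
python3 -c "from h import *;st()"
```

```text
{'time_s': 19.85, 'eef_pos': [505.73, -310.47, 97.58], 'ft_force': [0.31, 1.54, 5.27], 'moment': [0.4, -0.01, 0.1], 'width': 11.93} yaw -32.89 to lock [-1.2  0.7 -0.1]
```

Emit:
carry_out(claw=[1,1], linear=[[0,0,0],[0,0,0]], turn=[1,2])

```text
time_s: 20.05
eef_pos: [505.7, -310.4, 97.6]
tool_rot: [-2.997, 0.942, -0.001]
ft_force: [1.2, 1.4, 4.7]
width: 11.8
```

```bash
python3 -c "from h import *;st()"
```

```text
{'time_s': 20.05, 'eef_pos': [505.74, -310.45, 97.57], 'ft_force': [1.21, 1.37, 4.65], 'moment': [0.41, -0.01, 0.08], 'width': 11.83} yaw -34.89 to lock [-1.1  0.7 -0.1]
```

Emit:
carry_out(claw=[1,1], linear=[[0,0,0],[0,0,0]], turn=[1,2])

```text
time_s: 20.25
eef_pos: [505.7, -310.4, 97.6]
tool_rot: [-2.98, 0.994, -0.001]
ft_force: [-0.7, 1.8, 5.2]
width: 11.7
```

```bash
python3 -c "from h import *;st()"
```

```text
{'time_s': 20.25, 'eef_pos': [505.71, -310.45, 97.56], 'ft_force': [-0.65, 1.85, 5.19], 'moment': [0.48, -0.05, 0.08], 'width': 11.7} yaw -36.89 to lock [-1.1  0.7 -0.1]
```

Emit:
carry_out(claw=[1,1], linear=[[0,0,0],[0,0,0]], turn=[1,2])

```text
time_s: 20.45
eef_pos: [505.8, -310.5, 97.6]
tool_rot: [-2.962, 1.046, -0.001]
ft_force: [-0.0, 0.8, 4.7]
width: 11.4
```

```bash
python3 -c "from h import *;st()"
```

```text
{'time_s': 20.45, 'eef_pos': [505.76, -310.45, 97.58], 'ft_force': [-0.03, 0.84, 4.72], 'moment': [0.47, -0.06, 0.09], 'width': 11.42} yaw -38.89 to lock [-1.1  0.8 -0.1]
```

Emit:
carry_out(claw=[1,1], linear=[[0,0,0],[0,0,0]], turn=[1,2])

```text
time_s: 20.65
eef_pos: [505.8, -310.4, 97.6]
tool_rot: [-2.943, 1.097, -0.001]
ft_force: [0.1, 1.0, 4.6]
width: 11.5
```

```bash
python3 -c "from h import *;st()"
```

```text
{'time_s': 20.65, 'eef_pos': [505.8, -310.42, 97.59], 'ft_force': [0.07, 0.96, 4.64], 'moment': [0.42, -0.11, 0.08], 'width': 11.51} yaw -40.89 to lock [-1.1  0.9 -0.1]
```

Emit:
carry_out(claw=[1,1], linear=[[0,0,0],[0,0,0]], turn=[1,2])

```text
time_s: 20.85
eef_pos: [505.8, -310.4, 97.6]
tool_rot: [-2.924, 1.148, -0.001]
ft_force: [0.9, 2.1, 5.1]
width: 11.5
```

```bash
python3 -c "from h import *;st()"
```

```text
{'time_s': 20.85, 'eef_pos': [505.82, -310.41, 97.58], 'ft_force': [0.95, 2.1, 5.05], 'moment': [0.46, -0.07, 0.13], 'width': 11.46} yaw -42.88 to lock [-1.   1.  -0.1]
```

Emit:
carry_out(claw=[1,1], linear=[[0,0,0],[0,0,0]], turn=[1,1])

```text
time_s: 21.05
eef_pos: [505.8, -310.4, 97.6]
tool_rot: [-2.914, 1.174, -0.001]
ft_force: [0.3, 1.9, 5.3]
width: 11.8
```

```bash
python3 -c "from h import *;st()"
```

```text
{'time_s': 21.05, 'eef_pos': [505.83, -310.42, 97.59], 'ft_force': [0.34, 1.89, 5.33], 'moment': [0.45, -0.15, 0.19], 'width': 11.76} yaw -43.88 to lock [-1.   1.  -0.1]
```

Emit:
carry_out(claw=[1], linear=[[0,0,0]], turn=[0])

```text
time_s: 21.15
eef_pos: [505.8, -310.4, 97.6]
tool_rot: [-2.914, 1.173, -0.001]
ft_force: [0.6, 1.5, 4.5]
width: 11.7
```

```bash
python3 -c "from h import *;st()"
```

```text
{'time_s': 21.15, 'eef_pos': [505.82, -310.4, 97.58], 'ft_force': [0.63, 1.51, 4.51], 'moment': [0.51, -0.08, 0.15], 'width': 11.7} yaw -43.84 to lock [-1.   1.  -0.1]
```

Emit:
carry_out(claw=[1,1], linear=[[0,0,0],[0,0,0]], turn=[0.4,0.4])

```text
time_s: 21.35
eef_pos: [505.8, -310.4, 97.6]
tool_rot: [-2.91, 1.183, -0.001]
ft_force: [1.0, 0.6, 5.7]
width: 11.6
```

```bash
python3 -c "from h import *;st()"
```

```text
{'time_s': 21.35, 'eef_pos': [505.84, -310.41, 97.58], 'ft_force': [0.97, 0.62, 5.69], 'moment': [0.53, -0.11, 0.15], 'width': 11.61} yaw -44.24 to lock [-1.   1.  -0.1]
```

Emit:
carry_out(claw=[1,1], linear=[[0,0,0],[0,0,0]], turn=[0.6,0.6])

```text
time_s: 21.55
eef_pos: [505.8, -310.4, 97.6]
tool_rot: [-2.904, 1.198, -0.001]
ft_force: [0.2, 0.6, 6.2]
width: 11.9
```

```bash
python3 -c "from h import *;st()"
```

```text
{'time_s': 21.55, 'eef_pos': [505.84, -310.41, 97.59], 'ft_force': [0.23, 0.58, 6.24], 'moment': [0.52, -0.09, 0.22], 'width': 11.9} yaw -44.85 to lock [-1.   1.  -0.1]
```

Emit:
carry_out(claw=[1], linear=[[0,0,0]], turn=[0])

```text
time_s: 21.65
eef_pos: [505.9, -310.4, 97.6]
tool_rot: [-2.904, 1.198, -0.001]
ft_force: [0.6, 1.6, 4.9]
width: 11.7
```

```bash
python3 -c "from h import *;st()"
```

```text
{'time_s': 21.65, 'eef_pos': [505.85, -310.39, 97.59], 'ft_force': [0.65, 1.56, 4.87], 'moment': [0.45, -0.15, 0.18], 'width': 11.69} yaw -44.83 to lock [-1.   1.  -0.1]
```

The moment has risen clearly above friction (about 0.10 to 0.20 N m), so the lock is at its stop. I back off slightly within the play, let go and retreat upward.

Emit:
carry_out(claw=[1,1,1,1,1], linear=[[0,0,0],[0,0,-0.4],[0,0,-0.4],[0,0,-0.4],[0,0,-0.4]], turn=[-1,-1.5,-1.5,-1.5,-1.5], newtons=10)

```text
time_s: 22.15
eef_pos: [505.4, -310.7, 97.6]
tool_rot: [-2.92, 1.159, -0.0]
ft_force: [1.8, 1.0, 1.0]
width: 12.1
```

Emit:
carry_out(claw=[0.8,0.7,0.5,0.5,0.5], linear=[[0,0,0],[0,0,0],[0,0,0],[0,0,0],[0,0,0]], turn=[0,0,0,0,0])

```text
time_s: 22.65
eef_pos: [505.0, -310.9, 97.7]
tool_rot: [2.92, -1.159, -0.0]
ft_force: [0.5, -0.7, -0.5]
width: 43.8
```

Emit:
carry_out(claw=[0.5,0.5,0.5,0.5,0.5], linear=[[0,0,0],[0,0,-5],[0,0,-20],[0,0,-40],[0,0,-60]], turn=[0,0,0,0,0])

```text
time_s: 23.15
eef_pos: [505.1, -310.8, 158.6]
tool_rot: [2.92, -1.159, -0.0]
ft_force: [-0.0, -0.3, -0.2]
width: 46.3
```

Emit:
carry_out(claw=[0.5,0.5,0.5,0.5,0.5], linear=[[0,0,-40],[0,0,-80],[0,0,-120],[0,0,-120],[0,0,-120]], turn=[0,0,0,0,0])

```text
time_s: 23.65
eef_pos: [505.6, -311.1, 279.0]
tool_rot: [2.92, -1.159, 0.004]
ft_force: [-0.5, 0.3, -0.8]
width: 45.7
```

Run:
```python
from h import *
st();s,f,W,yaw=look("w5")
P=W.reshape(-1,3);b=P[(P[:,2]>110)&(P[:,2]<140)&(np.hypot(P[:,0]-505,P[:,1]+311)<50)]
print(len(b),cv2.minAreaRect(b[:,:2].astype(np.float32)),np.median(b[:,2]))
b=grab_frame("side");save("s5",np.hstack([cv2.resize(f["image"],(400,300)),cv2.resize(b["image"][40:280,240:560],(400,300))]))
```

```text
{'time_s': 23.65, 'eef_pos': [505.57, -311.11, 279.02], 'ft_force': [-0.52, 0.27, -0.78], 'moment': [0.11, -0.01, -0.02], 'width': 45.66} yaw -43.29 to lock [ -1.8   0.4 181.3]
1324 ((504.7973327636719, -310.68414306640625), (11.990553855895996, 69.63609313964844), 47.80951690673828) 124.12386051835126
```

View pics/s5.png

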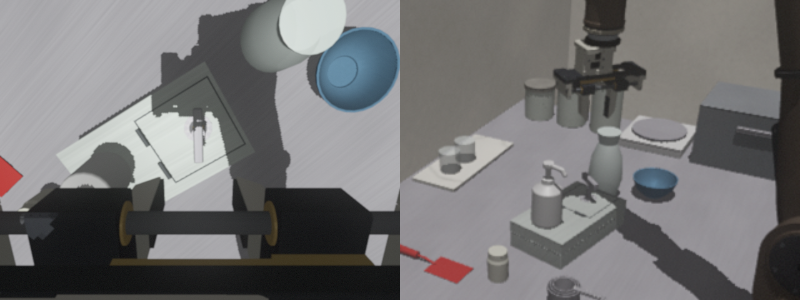

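The key stands upright and free in the lock: its bar centre is at (504.8,-310.7) and its top at 124 mm, against 125 mm expected for fully home. Everything else looks untouched, so I hand in.

```bash
python3 -c "from h import *;print(hand_in())"
```

```text
the job is handed in; nothing more can be done
None
```

I locked the refill lid and left the key standing fully home in the lock. I handed the job in at about 24 s; it returned no verdict.

- **Insertion:** I saw the square hole at about 40° of world yaw in the wrist camera. The key went in at the first try with under 3 N. It met the floor at the expected height, and the highest downward press I read was about 11 N.
- **Turning:** I turned the tool about 85° clockwise against a steady 0.1 N m or so. The moment then rose to readings of 0.18–0.22 N m, which I took as the stop. One noisy reading (0.22) was slightly over the 0.2 N m limit. I could not read the spindle angle directly, so "at the stop" rests on that moment rise and on the angle matching what was expected.
- **Release:** I eased the tool back about 1.5°, opened the fingers and rose straight up.
- **Last checks:** The key's bar centre is within about 0.5 mm of the lock's axis. Its top is at 124 mm against 125 mm for fully seated. The wrist force is near zero and the bystanders in view appeared unmoved.
- **What went wrong:** The first grasp was about 5 mm off centre, so I reopened, recentred and gripped the key again before lifting.

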